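# Draw the mesh filter plate from its box and hold it to the inspection panel

## Robot

A 6-joint arm with a two-finger parallel gripper is mounted at the origin on a cart in front of the work surface, level with it; the furniture and walls round the work are solid. World frame = base frame: x ahead of the robot, y to its left, z up, the work surface at z = 0. Lengths are in m, angles in rad, forces in N, time in s.
With the tool pointing down it reaches from about 0.325 to 0.9 m from the base axis. Payload 6.1 kg.
Tool frame: the origin (TCP) lies midway between the tips of the shut fingers; the grasp point (between the pads) lies 19 mm behind it; z points along the fingers, y is the line along which they close (so a half turn about z gives the same grasp; the last joint's range is limited). The gripper opens to 85 mm and grips with 20 to 120 N. Pads are 22 mm wide; open, the fingers measure 114 mm over their backs; the gripper's body (76 mm by 85 mm) begins 54 mm behind the grasp point. The pads swing forward as they close: fully open they stand 13 mm farther back than shut.
Start: joints at [1.217, 0.22, 1.526, -0, 1.395, -0.126], TCP at [0.141, 0.609, 0.231] pointing down, gripper open.
Joint ranges: [-2.98, 2.98], [-0.91, 2.08], [0.09, 2.57], [-1.24, 4.39], [0.2, 2.65], [-2.68, 2.68]. Speed limits (rad/s): [2.57, 2.57, 3.01, 3.14, 3.14, 3.14].

## Interface

Orientations are given as [roll, pitch, yaw] about the fixed x, y, z axes, in that order (R = Rz(yaw) Ry(pitch) Rx(roll)).
In Python, from plant import movep, move_l, set_joints, gripper_to, hold, inverse_kinematics, observe, get_image, get_calibration, Unreachable, job_done gives the robot as it stands. Calls block until the motion is done:
- movep(position, orientation): joint-space move of the TCP to a pose.
- move_l(position, feed=0.15, rotation=None, max_force=None): straight line of the TCP; rotation=None keeps the orientation; feed is the mean speed in m/s. With max_force (N) it stops when the force on the tool has changed by that much, and returns True; else False.
- set_joints(angles): joint-space move.
- gripper_to(opening, f_grip=None): finger opening in m; f_grip is the grip in N (None keeps the last); returns when the fingers have stopped.
- hold(seconds).
- inverse_kinematics(position, orientation): joint angles nearest the present ones, or None.
- observe(): the state.
- get_image(name): name is "scene" or "top"; returns (picture, depth): 384x512x3 uint8, red, green, blue; 384x512 float32, m along the optical axis (not along the pixel's ray), 0 where there is no reading.
- get_calibration(name): a dict with "intrinsics" (3x3 intrinsics, pixels), "dist_coeffs" ([k1, k2, p1, p2, k3] as OpenCV has them; the pictures are not rectified), "world_from_camera" (4x4, takes a point from camera to world coordinates). Camera axes: x right, y down, z forward; pixel columns grow to the right and rows downward; lengths in m; the calibration is good to about 2 mm. A picture is of the moment at which its call begins. get_calibration takes no time and is no camera call.
A pose or a line that the arm cannot do raises Unreachable and nothing moves.
- job_done(): hands the job in; it is judged then, once.
The state is a dict: "time_s": time; "q": joint angles; "joint_velocities": joint speeds; "joint_torque": joint torques, N m; "eef_pos": TCP position; "tcp_rot": TCP orientation; "ft_force": force on the tool from outside, world axes, zero at the start; "torque": the same for the moment, N m; "opening": finger opening in m; "grasp_force": force on a finger pad.
Only numpy, scipy, OpenCV 4.12 (cv2) and the standard library are available. Lean on these libraries where they do the work, as an engineer would, in place of code of your own. Each camera call takes 0.05 s, during which the arm holds its last target. There are 200 camera calls.

## Task

Swing the flap of the steel filter box fully open and leave it open, then draw out the mesh filter plate with the loop handle (leave the solid blanking plate in its slot, and do not push the tape roll or label roll about). Hold the filter plate up, upright and square, in front of the middle of the inspection panel's white window, about 5 cm off it and touching nothing but the gripper. The program finishes while holding it there, still.

Things in the scene. Friction and masses are not known exactly. Their poses are not given: they have to be found in the camera images.
- filter_box: Fixed open steel box, 140 (x) x 160 (y) x 126 mm high, 4 mm walls, inner floor at 6 mm, left of the printer. Origin: underside centre; front faces its -x. Two plates stand in it parallel to its x-z plane, at y = -35 and +35 mm (which is where varies), hidden by the flap, in 11 mm guide channels (ribs up to 66 mm high): draw straight up. A pipe stub sticks out 28 mm behind.
- flap (a joint): Hinge of the flap that covers the box: 0 shut, grows as its front edge rises, stop at 1.75 rad (just past upright). Starts shut or up to 0.1 rad ajar. Stiff hinge: it stays at any angle; about 2 to 5 N at the handle moves it. The flap is a 4 mm sheet, 148 x 164 mm.
- flap_grip (a point): Middle of the flap's handle: a round 12 mm bar parallel to the box's y, 78 mm clear between its two legs, centre 38 mm above the flap's upper face; when shut 138 mm in front of and 40 mm above the hinge axis (168 mm above the table). Moves with the flap. The bar can turn between the finger pads, so the tool may keep pointing down while the flap rises.
- flap_hinge_axis (a point): Middle of the flap's hinge axis, at the top of the box's rear wall: 70 mm behind the box origin, 128 mm above the table; the axis is parallel to the box's y.
- filter_plate: The filter plate, loose, 0.12 kg (hidden variation): an aluminium frame 124 (its x) x 8 (y) x 80 mm (z) with open wire mesh, and on top a loop handle 52 mm wide. Origin: centre of its underside; y is normal to its face, z up along it. It stands on the box's inner floor, its x parallel to the box's.
- filter_grip (a point): Centre of the loop handle's crossbar (52 mm along x, 10 mm thick in y, 14 mm high), 105 mm above the plate's underside; pinch it across y. Plate in the box: 111 mm above the table, 15 mm below the rim.
- filter_mid (a point): Centre of the mesh, 40 mm above the plate's underside.
- blank_plate: The blanking plate, loose, same outline, 124 x 8 x 80 mm but solid, with a plain lug only 20 mm wide and 10 mm thick on top (top 110 mm above its underside). Origin: centre of its underside, axes as the filter plate's. It stays where it stands.
- inspection_panel: Fixed upright black inspection panel with a white window 126 x 100 mm on its front, on the right side of the table. Slab 16 mm thick, 150 mm wide, top 152 mm above the table, foot 44 mm deep. Origin: centre of its underside; its front faces its -x (towards the robot), y along its width, z up.
- window_centre (a point): Middle of the white window's front face, 90 mm above the table and 10 mm in front of the panel's origin.
- tape_roll: Roll of tape lying flat, 94 mm across, 25 mm high, loose, between box and panel. Origin: centre of its underside. Leave alone.
- label_roll: White label roll standing, 69 mm across, 60 mm high, loose, behind the inspection panel. Origin: centre of its underside. Leave alone.

How it is judged:
By the outcome, as a careful person would: the job done as asked, in the order asked, and still so for the second after the job is handed in, while the arm keeps its last pose, push and grip.
It also fails if it takes over 54 s, if anything falls off the work surface, if the arm or the gripper's body presses on something with over 40 N, if the wrist force passes 120 N, or if a joint passes its speed limit or range.

## Working session

There is one attempt and no reset: what is moved stays moved. The work goes in short steps, each a Python script; the robot and the scene stay as the last script left them, time stands still between calls to the robot, and variables do not carry over. Pictures are saved under pics/ and viewed, at most 10 in all, crops included, and the job is handed in when it is done.

```bash
mkdir -p pics; cat > h.py <<'E'
import numpy as np, cv2
from plant import *
def unproj(name, dep=None):
    c=get_calibration(name);K=np.array(c["intrinsics"]);D=np.array(c["dist_coeffs"]);T=np.array(c["world_from_camera"])
    v,u=np.mgrid[0:384,0:512]
    p=cv2.undistortPoints(np.stack([u,v],-1).reshape(-1,1,2).astype(float),K,D).reshape(384,512,2)
    r=np.dstack([p,np.ones((384,512))])
    if dep is None: return r@T[:3,:3].T, T[:3,3]
    return (r*dep[...,None])@T[:3,:3].T+T[:3,3]
def plane(name,u,v,z):
    c=get_calibration(name);K=np.array(c["intrinsics"]);D=np.array(c["dist_coeffs"]);T=np.array(c["world_from_camera"])
    p=cv2.undistortPoints(np.array([[[u,v]]],float),K,D)[0,0]
    d=T[:3,:3]@[p[0],p[1],1];o=T[:3,3]
    return o+d*(z-o[2])/d[2]
E
python3 - <<'E'
from h import *
for n in("scene","top"):
    im,d=get_image(n);np.savez(f"{n}0.npz",im=im,d=d);cv2.imwrite(f"pics/{n}0.png",im[...,::-1])
    T=np.array(get_calibration(n)["world_from_camera"]);print(n,T.round(3).tolist(),(d>0).mean())
s=observe();print(s["time_s"],s["tcp_rot"],s["eef_pos"])
E
```

```text
scene [[0.597, 0.585, -0.549, 1.264], [0.802, -0.433, 0.412, -0.542], [0.003, -0.686, -0.728, 1.065], [0.0, 0.0, 0.0, 1.0]] 0.9960886637369791
top [[-0.012, -0.997, 0.077, 0.474], [-1.0, 0.01, -0.016, 0.001], [0.015, -0.078, -0.997, 1.049], [0.0, 0.0, 0.0, 1.0]] 0.995819091796875
0.1 [-3.13978995e+00 -2.59987750e-04  2.91375354e+00] [0.14094613 0.60833177 0.23028299]
```

View pics/scene0.png

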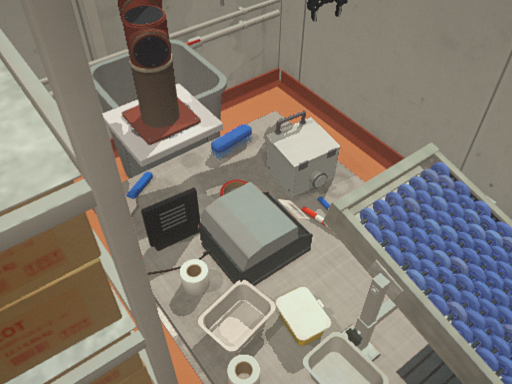

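View pics/top0.png

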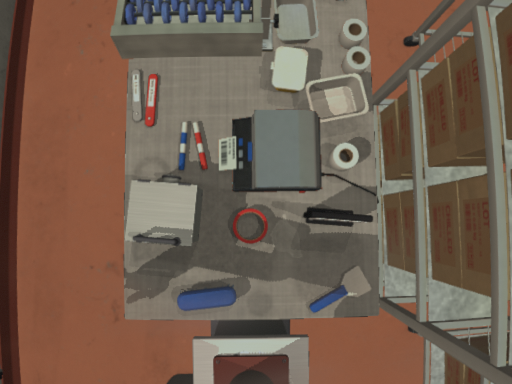

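The scene view looks back towards the robot: box at (302,160) with its handle at (291,123), panel at (172,220). In the top view the flap is at (162,212), the handle bar at (157,240), tape roll at (249,226), panel at (338,216) and the label roll behind it at (344,156).

```bash
python3 - <<'E'
from h import *
P={};IM={}
for n in("scene","top"):
    f=np.load(n+"0.npz");P[n]=unproj(n,f["d"]);IM[n]=f["im"]
def rect(p): 
    (c,s,a)=cv2.minAreaRect((p[:,:2]*1000).astype(np.float32));return np.round(c,1),np.round(s,1),round(a,2)
for n in P:
    p=P[n]; m0=(p[...,0]>.2)&(p[...,0]<.7)&(p[...,1]>.15)&(p[...,1]<.52)
    fl=m0&(p[...,2]>.115)&(p[...,2]<.152)
    q=p[fl]; A=np.c_[q[:,:2],np.ones(len(q))];
    w=np.ones(len(q),bool)
    for _ in range(5):
        co=np.linalg.lstsq(A[w],q[w,2],rcond=None)[0];r=q[:,2]-A@co;w=abs(r)<.004
    print(n,"flap plane",co.round(4),w.sum(),"rect",rect(q[w]),"meanz",q[w,2].mean().round(4))
    b=m0&(p[...,2]>.158)&(p[...,2]<.2)
    lab,N=b.astype(np.uint8),0
    ys,xs=np.nonzero(b);print(" bar px",xs.min(),xs.max(),ys.min(),ys.max(),len(xs),"rect",rect(p[b]),"z pct",np.percentile(p[b][:,2],[5,50,95]).round(4))
    m1=(p[...,0]>.3)&(p[...,0]<.62)&(p[...,1]<-.08)&(p[...,1]>-.32)
    t=m1&(p[...,2]>.135)&(p[...,2]<.17);ys,xs=np.nonzero(t)
    print(" panel top px",xs.min(),xs.max(),ys.min(),ys.max(),len(xs),rect(p[t]),np.median(p[t][:,2]).round(4))
    # red tape
    hsv=cv2.cvtColor(IM[n],cv2.COLOR_RGB2HSV)
    rd=((hsv[...,0]<8)|(hsv[...,0]>172))&(hsv[...,1]>130)&(p[...,1]>-.1)&(p[...,1]<.15)&(p[...,0]>.3)&(p[...,0]<.6)&(p[...,2]>.01)
    if rd.sum()>10: print(" tape",rect(p[rd]))
    pr=(abs(p[...,1])<.35)&(p[...,0]>.3)&(p[...,0]<.9)&(p[...,2]>.17)
    print(" tall",pr.sum(), p[pr].max(0) if pr.any() else 0)
E
python3 - <<'E'
import cv2
from h import *
a=np.load("top0.npz")["im"][165:260,115:390,::-1]; b=np.load("scene0.npz")["im"][100:260,130:350,::-1]
a=cv2.resize(a,(790,273),interpolation=cv2.INTER_CUBIC);b=cv2.resize(b,(430,313),interpolation=cv2.INTER_CUBIC)
o=np.zeros((590,790,3),np.uint8);o[:273]=a;o[275:588,:430]=b;cv2.imwrite("pics/crop.png",o)
E
```

```text
scene flap plane [-0.0459  0.0036  0.1545] 1669 rect (array([494.8, 219.7]), array([153.1, 153.5]), 84.24) meanz 0.1325
 bar px 276 305 110 127 151 rect (array([430.5, 218.7]), array([103.3,  15.8]), 84.93) z pct [0.1613 0.1765 0.1822]
 panel top px 141 246 187 227 1276 (array([ 530.6, -175. ]), array([256.3, 107.2]), 43.14) 0.15
 tape (array([430.1,  -2.1]), array([36.8, 88.7]), 1.09)
 tall 4083 [0.89999837 0.2784234  0.34366111]
top flap plane [-0.0457  0.0036  0.1556] 3424 rect (array([494.7, 220.6]), array([151. , 153.3]), 85.21) meanz 0.1337
 bar px 133 176 236 244 228 rect (array([428.7, 218.8]), array([98.5, 12.1]), 85.33) z pct [0.1749 0.1796 0.1824]
 panel top px 283 372 157 222 1483 (array([ 529.9, -173.3]), array([253.9, 109. ]), 42.15) 0.1525
 tape (array([457.3,  -0.7]), array([91., 91.]), 44.34)
 tall 7354 [0.89999122 0.27688603 1.0490592 ]
```

View pics/crop.png

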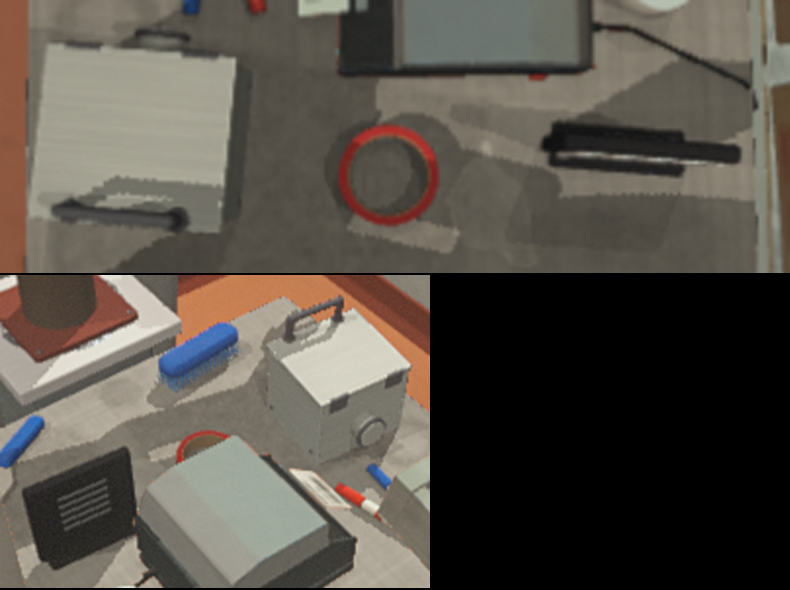

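The crop shows the box (flap nearly shut, bar across its front edge), tape roll and panel, with the panel's window facing the robot (thin white line at crop (560–680,155)). Next I refine the panel and box yaw, then check reachability.

```bash
python3 - <<'E'
from h import *
def rect(p): 
    (c,s,a)=cv2.minAreaRect((p[:,:2]*1000).astype(np.float32));return np.round(c,1),np.round(s,1),round(a,2)
def pca(p):
    c=p[:,:2].mean(0);w,V=np.linalg.eigh(np.cov((p[:,:2]-c).T));v=V[:,1]*np.sign(V[1,1]);return c.round(4),np.degrees(np.arctan2(v[1],v[0])).round(2)-90
for n in("scene","top"):
    f=np.load(n+"0.npz");p=unproj(n,f["d"])
    t=(p[...,0]>.4)&(p[...,0]<.51)&(p[...,1]<-.09)&(p[...,1]>-.33)&(p[...,2]>.143)&(p[...,2]<.16)
    ys,xs=np.nonzero(t);print(n,"panel",len(xs),xs.min(),xs.max(),ys.min(),ys.max(),rect(p[t]),pca(p[t]),np.median(p[t][:,2]))
    b=(p[...,0]>.38)&(p[...,0]<.47)&(p[...,1]>.16)&(p[...,1]<.28)&(p[...,2]>.17)&(p[...,2]<.19)
    print(" bar",rect(p[b]),pca(p[b]),b.sum())
    # panel vertical back face (scene)
    s=(p[...,0]>.4)&(p[...,0]<.53)&(p[...,1]<-.12)&(p[...,1]>-.27)&(p[...,2]>.06)&(p[...,2]<.135)
    if s.sum()>50: print(" face",s.sum(),pca(p[s]),rect(p[s]))
    for (a,bb) in((.158,.2),):
        m=(p[...,0]>.6)&(p[...,0]<.95)&(p[...,1]>.05)&(p[...,1]<.5)&(p[...,2]>.06); print(" bin", p[m].min(0),p[m].max(0))
# flap edges from top: per-column extents
f=np.load("top0.npz");p=unproj("top",f["d"])
m=(p[...,2]>.12)&(p[...,2]<.15)&(p[...,0]>.45)&(p[...,0]<.62)&(p[...,1]>.1)&(p[...,1]<.33)
for lo in np.arange(.45,.57,.02):
    q=p[m&(p[...,0]>lo)&(p[...,0]<lo+.02)]; print(lo.round(2),q[:,1].min().round(4),q[:,1].max().round(4),q[:,1].mean().round(4))
print("rear x",[p[m&(abs(p[...,1]-y)<.01)][:,0].max().round(4) for y in (.16,.22,.28)])
yaw=-.085;R=observe()["q"]
for pos,yw in(([.429,.219,.25],np.pi/2+yaw),([.429,.219,.25],-np.pi/2+yaw),([.63,.2,.25],np.pi/2+yaw),([.63,.2,.25],-np.pi/2+yaw),([.5,.2,.1],np.pi+yaw),([.4,-.18,.135],np.pi/2),([.4,-.18,.135],-np.pi/2)):
    j=inverse_kinematics(pos,[np.pi,0,yw]);print(pos,round(yw,2),None if j is None else np.round(j,2))
E
```

```text
scene panel 367 141 196 187 214 (array([ 480.8, -221.9]), array([149.5,  21.7]), 85.28) (array([ 0.4812, -0.2241]), np.float64(-5.390000000000001)) 0.14973931182475542
 bar (array([430.5, 218.7]), array([103.3,  15.8]), 84.93) (array([0.4318, 0.2166]), np.float64(-5.159999999999997)) 126
 face 861 (array([ 0.4874, -0.2108]), np.float64(-5.010000000000005)) (array([ 487.7, -209.2]), array([122.3,  10. ]), 84.97)
 bin [0.60301968 0.05003551 0.06079216] [0.94999419 0.2784234  0.34366111]
top panel 415 311 372 211 221 (array([ 478.9, -220.3]), array([147.5,  16.1]), 84.58) (array([ 0.4788, -0.2201]), np.float64(-5.439999999999998)) 0.15181424755349104
 bar (array([428.7, 218.8]), array([98.5, 12.1]), 85.33) (array([0.429 , 0.2187]), np.float64(-4.769999999999996)) 224
 face 63 (array([ 0.4799, -0.1754]), np.float64(-7.579999999999998)) (array([ 480.8, -199.2]), array([105.5,  19.8]), 84.47)
 bin [0.60388195 0.05000159 0.06053997] [0.94977941 0.27688603 0.34526222]
0.45 0.135 0.2982 0.2185
0.47 0.1323 0.2969 0.2146
0.49 0.1306 0.2952 0.2103
0.51 0.1302 0.293 0.2107
0.53 0.1276 0.2906 0.2103
0.55 0.126 0.289 0.2137
rear x [np.float64(0.5661), np.float64(0.5692), np.float64(0.5747)]
[0.429, 0.219, 0.25] 1.49 [ 0.31 -0.14  1.86 -0.    1.42  0.39]
[0.429, 0.219, 0.25] -1.66 None
[0.63, 0.2, 0.25] 1.49 [ 0.19  0.29  1.4  -0.    1.44  0.27]
[0.63, 0.2, 0.25] -1.66 None
[0.5, 0.2, 0.1] 3.06 [ 0.23  0.15  1.87  0.    1.12 -1.25]
[0.4, -0.18, 0.135] 1.57 [-0.6  -0.14  2.09  0.    1.2  -0.6 ]
[0.4, -0.18, 0.135] -1.57 [-0.6  -0.14  2.09 -0.    1.2   2.54]
```

```bash
cat >> h.py <<'E'
YB=-0.088; AX=np.array([np.cos(YB),np.sin(YB),0]); AY=np.array([-np.sin(YB),np.cos(YB),0]); Z=np.array([0,0,1.])
HINGE=np.array([.565,.2066,.128]); BOX=HINGE-.07*AX; BOX[2]=0
G=.019
def bar(th): a=.282+th; return HINGE+.1437*(-np.cos(a)*AX+np.sin(a)*Z)
def st(t=""):
    s=observe();print(t,round(s["time_s"],2),np.round(s["eef_pos"],4),"F",np.round(s["ft_force"],1),"op",round(s["opening"],4),"g",np.round(s["grasp_force"],1))
E
python3 - <<'E'
from h import *
b=bar(.046);print(b,BOX)
ori=[np.pi,0,np.pi/2+YB]
gripper_to(.05,30)
movep(b+[0,0,.05-G],ori);st("above")
print(move_l(b-[0,0,G],feed=.08,max_force=10));st("down")
gripper_to(0,30);st("grip")
for th in np.arange(.15,.56,.1): move_l(bar(th)-[0,0,G],feed=.12)
st(".55")
im,d=get_image("scene");cv2.imwrite("pics/s1.png",cv2.resize(im[60:220,200:400,::-1],(600,480)))
E
```

```text
[0.42948726 0.218556   0.174293  ] [0.49527087 0.21275205 0.        ]
above 2.31 [0.4294 0.2193 0.2055] F [-0.   0.2 -1.2] op 0.0502 g 0.0
False
down 3.08 [0.4297 0.2187 0.1555] F [-0.3  0.3 -0.1] op 0.0497 g 0.0
grip 3.51 [0.4294 0.2187 0.1556] F [-1.7 -0.1  1.5] op 0.0109 g 29.3
.55 4.85 [0.4669 0.2153 0.2166] F [-13.9  -0.8  13.7] op 0.0106 g 30.4
```

View pics/s1.png

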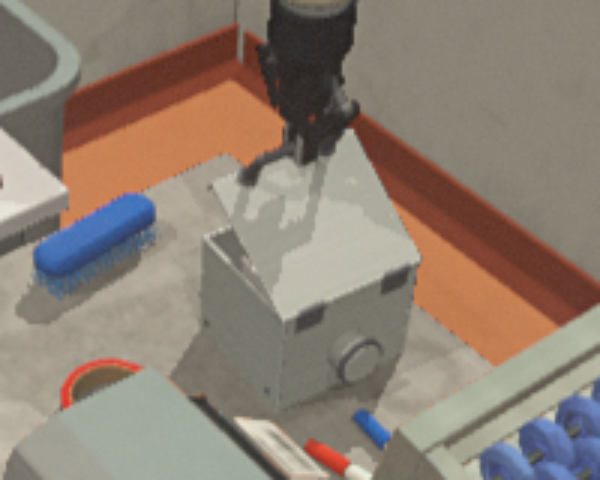

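The flap is rising with the bar in the fingers (picture (300,150)), with a radial force of about 19 N. I trim the radius from the force while continuing.

```bash
python3 - <<'E'
from h import *
off=np.zeros(3)
for th in np.r_[np.arange(.6,1.71,.1),1.74]:
    a=.282+th; rad=-np.cos(a)*AX+np.sin(a)*Z
    f=np.dot(observe()["ft_force"],rad); off+=np.clip(f*1e-4,-.002,.002)*rad
    move_l(bar(th)+off-[0,0,G],feed=.12)
    s=observe();print(round(th,2),"rad %.1f"%np.dot(s["ft_force"],rad),np.round(s["ft_force"],1),off.round(4))
st()
im,d=get_image("scene");cv2.imwrite("pics/s2.png",cv2.resize(im[60:220,200:400,::-1],(600,480)))
E
```

```text
0.6 rad 9.3 [-6.6 -0.9  6.7] [-0.0012  0.0001  0.0015]
0.7 rad 8.0 [-4.7  0.7  6.5] [-0.0018  0.0002  0.0023]
0.8 rad 7.3 [-3.8 -1.   6.3] [-0.0021  0.0002  0.003 ]
0.9 rad 5.6 [-2.8 -1.2  5. ] [-0.0024  0.0002  0.0037]
1.0 rad 3.3 [ 0.1 -1.1  3.6] [-0.0026  0.0002  0.0042]
1.1 rad 3.3 [ 0.2 -1.2  3.4] [-0.0026  0.0002  0.0045]
1.2 rad 0.8 [ 0.2 -1.1  0.9] [-0.0027  0.0002  0.0049]
1.3 rad 0.2 [-0.  -1.1  0.2] [-0.0027  0.0002  0.0049]
1.4 rad -1.1 [ 0.1 -0.3 -1.1] [-0.0026  0.0002  0.005 ]
1.5 rad 3.4 [ 0.7 -1.9  3.3] [-0.0027  0.0002  0.0049]
1.6 rad 4.2 [ 1.4 -1.8  3.9] [-0.0026  0.0002  0.0052]
1.7 rad 5.2 [ 4.2 -2.3  3.7] [-0.0024  0.0002  0.0056]
1.74 rad 4.9 [ 2.5 -3.2  4.1] [-0.0022  0.0002  0.0061]
 8.33 [0.6254 0.2012 0.2444] F [ 2.5 -3.2  4.1] op 0.0104 g 30.1
```

View pics/s2.png

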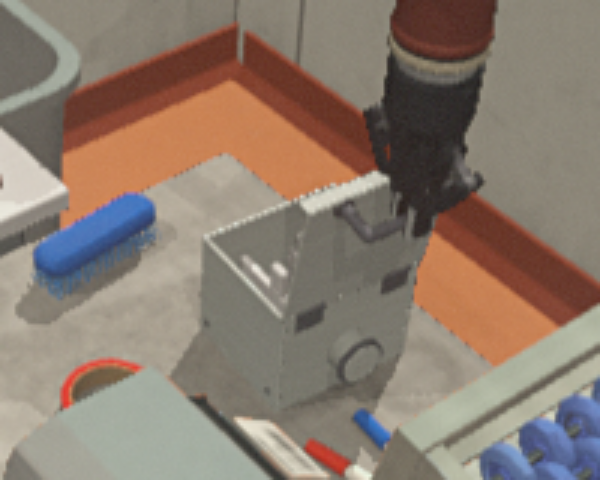

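The flap is about upright, with the bar at (375,230) still gripped. I push to the stop, release narrowly, back off along the flap and look from above.

```bash
python3 - <<'E'
from h import *
off=np.array([-.0022,.0002,.0061])
print(move_l(bar(1.80)+off-[0,0,G],feed=.04,max_force=15));st("stop")
gripper_to(.026);st("open")
e=np.array(observe()["eef_pos"])
d=.18*AX+.98*Z
move_l(e+.07*d,feed=.12);st("up")
# go over to the side (-x is over the box): raise and come back well clear of the flap edge
move_l(e+.13*d,feed=.2)
e=np.array(observe()["eef_pos"]);movep(e-.15*AX-.25*AY+.06*Z,[np.pi,0,np.pi+YB]);st("aside")
for n in("scene","top"):
    im,d=get_image(n);np.savez(f"{n}1.npz",im=im,d=d)
a=np.load("top1.npz")["im"][150:270,110:230,::-1];b=np.load("scene1.npz")["im"][90:210,240:360,::-1]
cv2.imwrite("pics/c2.png",np.hstack([cv2.resize(x,(400,400),interpolation=cv2.INTER_CUBIC) for x in(a,b)]))
E
```

```text
True
stop 8.62 [0.6287 0.2009 0.2424] F [-3.6 -0.3  6.4] op 0.0108 g 30.7
open 8.92 [0.6289 0.2003 0.2415] F [-0.2  0.1 -0.1] op 0.0258 g 0.0
up 9.64 [0.6411 0.1991 0.3093] F [-0.5 -1.  -0.5] op 0.0264 g 0.0
aside 11.82 [ 0.4808 -0.0374  0.428 ] F [ 0.7 -0.7 -0.2] op 0.026 g 0.0
```

View pics/c2.png

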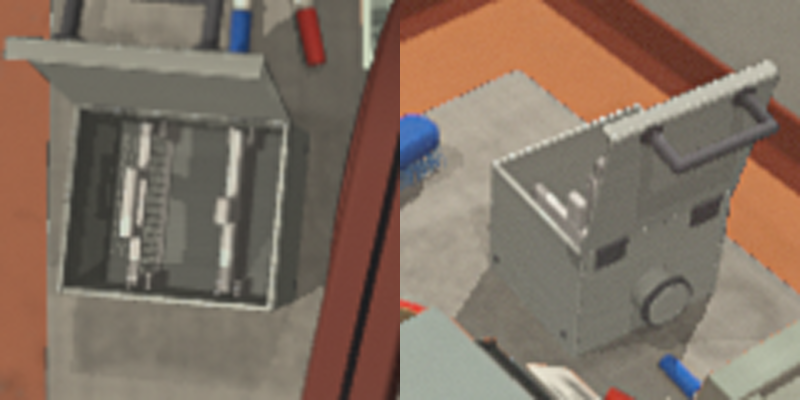

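In the open box (left crop) the filter plate with its long crossbar is at (130,202), the left (+y) slot, and the blank with its short lug is at (225,212). I measure the crossbar by depth and by rays from both views, and check the flap angle.

```bash
python3 - <<'E'
from h import *
for n in("top","scene"):
    f=np.load(n+"1.npz");p=unproj(n,f["d"]);L=(p-BOX)@np.c_[AX,AY,Z]
    m=(abs(L[...,0])<.06)&(abs(L[...,1])<.07)&(L[...,2]>.10)&(L[...,2]<.122)
    k,lab,sta,cen=cv2.connectedComponentsWithStats(m.astype(np.uint8))
    for i in range(1,k):
        if sta[i,4]<4: continue
        q=L[lab==i];print(n,sta[i].tolist(),"local min",q.min(0).round(4),"max",q.max(0).round(4),"mid",((q.min(0)+q.max(0))/2).round(4),"mean",q.mean(0).round(4),"ray@.118",((plane(n,*cen[i],.118)-BOX)@np.c_[AX,AY,Z]).round(4))
    w=(abs(L[...,1])<.025)&(L[...,2]>.17)&(L[...,2]<.30)&(L[...,0]>.05)&(L[...,0]<.125);q=L[w]
    if len(q)>50:
        c=np.polyfit(q[:,2],q[:,0],1)
        for _ in range(6):
            r=abs(q[:,0]-np.polyval(c,q[:,2]));c=np.polyfit(q[r<.006][:,2],q[r<.006][:,0],1)
        print(n,"flap angle",np.pi/2+np.arctan(c[0]),"n",(r<.006).sum(), "x at hinge",np.polyval(c,.128))
    # rim of box
    w=(abs(L[...,0])<.05)&(abs(L[...,1])<.1)&(L[...,2]>.122)&(L[...,2]<.135);q=L[w]
    print("rims y",[np.median(q[s*q[:,1]>0.06][:,1]).round(4) for s in(1,-1) if (s*q[:,1]>.06).any()])
E
```

```text
top [146, 200, 7, 21, 107] local min [-0.0244  0.0303  0.101 ] max [0.026  0.0408 0.1211] mid [0.0008 0.0355 0.111 ] mean [0.0004 0.0345 0.1163] ray@.118 [0.0004 0.034  0.118 ]
top [174, 209, 6, 8, 40] local min [-0.0089 -0.039   0.1032] max [ 0.0088 -0.0282  0.1199] mid [-0.     -0.0336  0.1115] mean [-1.000e-04 -3.460e-02  1.143e-01] ray@.118 [-1.00e-04 -3.53e-02  1.18e-01]
top flap angle 1.6775549849781592 n 287 x at hinge 0.07318263151040318
rims y [np.float64(0.0775), np.float64(-0.0769)]
scene [290, 148, 6, 8, 37] local min [-0.0123 -0.0406  0.101 ] max [ 0.0112 -0.0296  0.118 ] mid [-0.0005 -0.0351  0.1095] mean [ 0.0015 -0.0362  0.1095] ray@.118 [ 0.0089 -0.0419  0.118 ]
scene flap angle 1.736902055154052 n 296 x at hinge 0.07230351974909445
rims y [np.float64(-0.0787)]
```

```bash
cat >> h.py <<'E'
def loc(x,y,z): return BOX+x*AX+y*AY+z*Z
E
python3 - <<'E'
from h import *
ori=[np.pi,0,np.pi+YB]
gripper_to(0)
movep(loc(.02,0,.32),ori); move_l(loc(.02,0,.245),feed=.2)
move_l(loc(.06,0,.245),feed=.1)
print(move_l(loc(.12,0,.245),feed=.05,max_force=22))
s=observe();print("flap push local",((np.array(s["eef_pos"])-BOX)@np.c_[AX,AY,Z]).round(4),np.round(s["ft_force"],1))
move_l(loc(.02,0,.245),feed=.2)
g=loc(.0005,.035,0)
gripper_to(.036)
move_l(g+[0,0,.2],feed=.2)
print(move_l(g+[0,0,.125],feed=.15),move_l(g+[0,0,.092],feed=.05,max_force=10));st("down")
gripper_to(0,60);st("grip")
print(move_l(g+[0,0,.16],feed=.06,max_force=20));st("lift1")
E
```

```text
True
flap push local [7.090e-02 1.000e-04 2.443e-01] [-4.1  0.4  3.6]
False False
down 17.7 [0.499  0.2477 0.0921] F [-0.1  0.5 -0.2] op 0.0362 g 0.0
grip 18.05 [0.4993 0.2478 0.0926] F [-0.1  0.5  1.4] op 0.0087 g 59.3
False
lift1 19.33 [0.4985 0.2474 0.1594] F [ 0.3  0.4 -1.6] op 0.0087 g 58.9
```

```bash
cat >> h.py <<'E'
YP=-.0925; PX=np.array([np.cos(YP),np.sin(YP),0]); PY=np.array([-np.sin(YP),np.cos(YP),0]); PAN=np.array([.479,-.2205,0])
E
python3 - <<'E'
from h import *
g=loc(.0005,.035,0)
move_l(g+[0,0,.30],feed=.15)
move_l(loc(-.08,.0,.30),feed=.2);st()
t=PAN-.062*PX
movep(t+[0,0,.26],[np.pi,0,np.pi/2+YP]);st("over")
move_l(t+[0,0,.136],feed=.1,max_force=15);hold(.3);st("at")
for n in("scene","top"):
    im,d=get_image(n);np.savez(f"{n}2.npz",im=im,d=d)
p=unproj("top",np.load("top2.npz")["d"]);Lp=(p-PAN)@np.c_[PX,PY,Z]
m=(Lp[...,0]<-.02)&(Lp[...,0]>-.11)&(abs(Lp[...,1])<.1)&(Lp[...,2]>.1)&(Lp[...,2]<.145)
if m.any(): q=Lp[m];print("plate top",m.sum(),q.min(0).round(4),q.max(0).round(4),np.median(q,0).round(4),"slope",np.polyfit(q[:,1],q[:,0],1),np.polyfit(q[:,1],q[:,2],1))
m=(abs(Lp[...,0])<.03)&(abs(Lp[...,1])<.1)&(Lp[...,2]>.145)&(Lp[...,2]<.16);q=Lp[m];print("panel",m.sum(),q.min(0).round(4),q.max(0).round(4))
a=np.load("top2.npz")["im"][150:270,120:400,::-1];b=np.load("scene2.npz")["im"][100:260,110:370,::-1]
cv2.imwrite("pics/c3.png",np.vstack([cv2.resize(a,(600,257),interpolation=cv2.INTER_CUBIC),cv2.resize(b,(600,340),interpolation=cv2.INTER_CUBIC)]))
E
```

```text
21.01 [0.416  0.2199 0.2999] F [-0.1  0.6 -1. ] op 0.0085 g 58.9
over 22.62 [ 0.4177 -0.2142  0.2601] F [ 0.4 -0.4 -1.3] op 0.0087 g 58.9
at 24.31 [ 0.4174 -0.2149  0.1363] F [-0.2  0.2 -1.1] op 0.0089 g 58.9
plate top 65 [-0.0669  0.0237  0.1008] [-0.0575  0.0624  0.1439] [-0.062   0.0443  0.1293] slope [-0.00538996 -0.06164446] [-0.3639494  0.1446223]
panel 282 [-0.0081 -0.0528  0.1453] [0.0081 0.0738 0.1571]
```

View pics/c3.png

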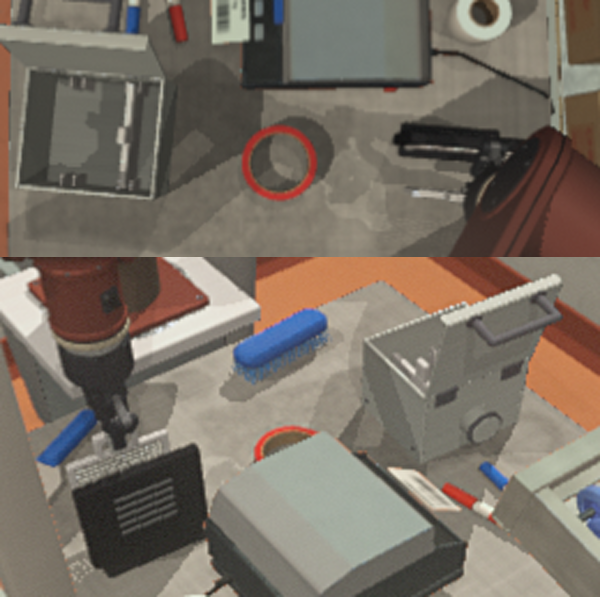

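The top view shows the plate's edge at (437,193), parallel to the panel. It sits 62 mm in front of the panel origin, as aimed, and its end is at +62 mm, so it is centred. The flap is open, the blank plate is in its slot at (127,130), and the tape roll at (280,163) has not moved. Handing in.

```bash
python3 -c "
from h import *
hold(.5);st();print(job_done())"
```

```text
24.91 [ 0.4173 -0.2148  0.136 ] F [-0.1 -0.8 -0.9] op 0.0088 g 58.9
the job is handed in; nothing more can be done
None
```

Job handed in at about 25 s: the flap is open at its stop, the blank plate is still in its slot, and the filter plate is held still, upright and square, about 5 cm in front of the middle of the window.

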